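Step the punching feed by one turn of its hand wheel

TASK

Step the plate on the punching feed on to its next position: with the fingertips, push the feed's hand wheel round by its upright handle, clockwise seen from above, through exactly one turn, so that the handle stands over the index lug again. Push gently, without gripping or forcing the handle; do not touch the plate or its carriage, leave the plate lying in the carriage and everything else on the bench where it is.

Things in the scene. Friction and masses are not known exactly. Their poses are not given: they have to be found in the camera images.
- wheel (a joint): Turn of the hand wheel, rad: 0 at the start of every run, grows clockwise seen from above; one full turn is 6.283. It can turn from -3 to 9.5. It is stiff (about 3 to 4 N at the handle keeps it turning) and stays where it is left, with no coasting. By rack and pinion it drives the carriage 9.5 mm per rad.
- wheel_hub (a point): Centre of the hub's top face, on the vertical turning axis, 141 mm above the bench. The bare steel wheel lies level: rim centre line radius 65 mm, rim bar 14 mm thick, rim top 136 mm above the bench, three spokes 11 mm thick and no higher than the rim; hub 32 mm in diameter (a 12 mm shaft end stands 6 mm above its face).
- handle_top (a point): Centre of the top of the black handle that stands upright on the rim at the end of one spoke, 65 mm from the axis, and goes round with the wheel; it spins freely on its own pin. Round, 22 mm thick (18 mm at its ends), 58 mm tall, from 134 to 192 mm above the bench. It may stand in any direction from the hub at the start.
- index_lug (a point): Top of the small dark steel lug (24 mm radially, 8 mm wide) on the edge of the fixed round aluminium dial (188 mm in diameter, top 103 mm above the bench) under the wheel. It lies 92 mm from the axis, 111 mm above the bench, lower than the rim, in the very direction where the handle stands at the start.
- handle: The handle itself; origin at the centre of its foot, z up (it spins about z).
- feed_bed: Fixed green bed of the feed, 110 x 440 mm, 35 mm high; origin on the bench under the wheel's axis, its y axis along the bed. It runs from 105 mm on the -y side to 335 mm on the +y side. At y = 285 mm a punch bridge stands over it, 168 mm high (its post on the +x side to x = 103 mm).
- carriage_seat (a point): Centre of the carriage's nest floor, 49 mm above the bench. The steel carriage, 100 x 100 mm, lies on the bed beside the wheel on its +y side and slides along the bed's +y as the wheel turns clockwise. Axes as the bed's.
- carriage: The carriage itself; origin at the centre of its underside, axes as the bed's.
- workpiece: Loose aluminium plate 70 x 80 x 12 mm, 0.18 kg, lying in the carriage's nest (rim 7 mm high around it); origin at the centre of its underside, z up.
- v_block: Loose steel V-block 50 x 45 x 40 mm near the wheel, on the robot's side; origin under its centre.
- punch: Loose dark steel punch, 24 mm wide foot, 85 mm tall, standing upright on the far side of the wheel; origin under its centre.
- offcut: Loose steel block 45 x 60 x 25 mm beyond the bed; origin under its centre.
- hammer: Loose hammer lying at the left of the bench; origin at its underside.
- screwdriver: Loose screwdriver lying at the right of the bench; origin at its underside.
- file: Loose file with wooden handle, 260 mm long, lying at the right; origin at its underside.
- oil_bottle: Loose white bottle with black cap, 54 mm in diameter, 120 mm tall, standing at the left; origin under its centre.

How it is judged (in metres and radians):
On the way:
1. between a quarter and three quarters of the turn, the fingers push lightly on the handle without a grip on it (value of joint wheel between 1.57 and 4.71 rad and contact force between the fingers and handle between 0.3 and 10 N), for 0.05 s.
At the end, for the whole second after the job is handed in: The wheel stands still at one clockwise turn from its start, within 0.16 rad (9 degrees), and the plate lies flat in the carriage's nest, within 10 mm of its centre (value of joint wheel between 6.123 and 6.443 rad and not (velocity of joint wheel above 0.05 rad/s or velocity of joint wheel below -0.05 rad/s) and horizontal distance between workpiece and carriage_seat below 0.01 m and z of workpiece in the frame of carriage_seat below 0.004 m and angle between workpiece's own z axis and vertical below 0.06 rad and linear speed of workpiece below 0.02 m/s); the robot touches nothing.
It fails at once if the handle is squeezed or forced (contact force between the fingers and handle above 35 N).
It fails at once if the wheel is wound more than 0.5 rad the wrong way (value of joint wheel below -0.5 rad).
It fails at once if another loose thing is moved more than 20 mm (distance of any of v_block, punch, offcut, hammer, screwdriver, file, oil_bottle from where it was at the start of the episode above 0.02 m).
It fails at once if the plate or the carriage is touched by the robot, or the plate is lifted (contact force between any of the fingers, the arm and workpiece above 0.5 N or contact force between any of the fingers, the arm and carriage above 0.5 N or z of workpiece in the frame of carriage_seat above 0.01 m).
It also fails if it takes over 54 s, if anything falls off the work surface, if the arm or the gripper's body presses on something with over 40 N, if the wrist force passes 120 N, or if a joint passes its speed limit or range.

ROBOT

A 6-joint arm with a two-finger parallel gripper is mounted at the origin on the work surface. World frame = base frame: x ahead of the robot, y to its left, z up, the work surface at z = 0. Lengths are in mm, angles in rad, forces in N, time in s.
With the tool pointing down it reaches from about 250 to 850 mm from the base axis. Payload 12.5 kg.
Tool frame: the origin (TCP) lies at the very end of the fingers, on their centre line; the grasp point (between the pads) lies 19 mm behind it (env.grasp_offset is the distance from the TCP to the grasp point, in mm); x points along the fingers, z is the direction in which the jaws open and shut, and the axes are right-handed (so a half turn about x gives the same grasp; the last joint's range is limited). The gripper opens to 93 mm and grips with 3 to 60 N. Pads are 15 mm wide; open, the fingers measure 128 mm over their backs; the gripper's body (75 mm by 188 mm) begins 65 mm behind the grasp point.
Start: joints at [-1.26, 0.351, 1.652, -0, 1.139, -0.085], TCP at [212.068, -507.456, 218.633] pointing down, gripper open.
Joint ranges: [-2.75, 2.75], [-0.79, 2.1], [0.01, 2.65], [-1.57, 4.71], [0.07, 3.14], [-2.87, 2.87]. Speed limits (rad/s): [2.22, 2.22, 2.79, 3.14, 3.14, 3.14].

INTERFACE

Orientations are given as a rotation vector (axis times angle).
In Python, from station import env, get_image, camera_model gives the robot as it stands.
- The arm moves only by the shell command python3 -m inch 'ROWS' [FORCE]. ROWS is JSON, a list of rows, each an object of numbers: "dx", "dy", "dz": the shift along the tool's x, y, z scaled (see below); "turn": the turn about the tool's x scaled (see below); "gripper": the opening in per cent of the stroke, from 0 (shut) to 100 (fully open). In form: [{"dx": .., "dy": .., "dz": .., "turn": .., "gripper": ..}, ...]. A call has 1 to 12 rows; each row shifts and turns the commanded pose from where the row before left it, along the tool's axes as they then stand; what a row does not reach is not made up. The controller multiplies each number of a shift by 50 cm and each number of a turn by 90 degrees. A row lasts 1/12 s, in which the tool goes at most 41.7 mm and 7.16 degrees, less where a joint would pass 70% of its speed; a pose out of reach is approached as far as the arm can. A call with a number of a shift or a turn outside -1 to 1 is refused whole. A call with a gripper value outside its range is refused whole. The fingers move at their own pace and stop on an object; FORCE is the grip in N (left out, the last holds). Time passes only in rows, so rows that do not move let the fingers close. It gives the time, the measured TCP pose, the force and the opening at its end, in the units of the state.
- env.state(): the state, without advancing time (a new reading comes with each control period).
- get_image(name): name is "scene" or "top" or "wrist"; returns the picture (400x640x3 uint8, red, green, blue); there is no depth.
- camera_model(name): a dict with "vertical_fov" (degrees; the focal length in pixels is half the picture's height over the tangent of half this angle, whatever the lens; pixels are square), "cx", "cy" (the principal point, pixels), "world_from_camera" (4x4, takes a point from camera to world coordinates); the wrist camera has in their place "T_tool_cam" (4x4, takes a point from camera to tool coordinates, whose origin is the TCP and whose axes are the tool frame's). Camera axes: x right, y down, z forward; pixel columns grow to the right and rows downward; lengths in mm; the calibration is good to about 2 mm. A picture is of the moment at which its call begins: read the wrist's pose just before it. camera_model takes no time and is no camera call.
- env.close_job(): hands the job in, once; it reports no verdict.
The state is a dict: "t": time; "joint_pos": joint angles; "qvel": joint speeds; "effort": joint torques, N m; "position": TCP position; "ee_rot": TCP orientation; "ft_force": force on the tool from outside, world axes, zero at the start; "ft_torque": the same for the moment, N m; "grip_width": finger opening in mm.
Only numpy, scipy, OpenCV 4.12 (cv2) and the standard library are available. Lean on these libraries where they do the work, as an engineer would, in place of code of your own. Each camera call takes 0.05 s, during which the arm holds its last target.

## Working session

There is one attempt and no reset: what is moved stays moved. The work goes in short steps, Python scripts to look and compute and a shell command to move; the robot and the scene stay as the last step left them, time stands still between calls to the robot, and variables do not carry over. Pictures are saved under pics/ and viewed, and the job is handed in when it is done.

```bash
ls; mkdir -p pics; python3 - <<'E'
from station import env,get_image,camera_model
import cv2
print(env.state())
for n in("scene","top"):
    cv2.imwrite(f"pics/{n}0.png",get_image(n)[:,:,::-1]); print(n,camera_model(n))
print(camera_model("wrist"))
E
```

```text
pics
{'t': 0.0, 'joint_pos': array([-1.25954196e+00,  3.51246713e-01,  1.65246436e+00, -2.19091812e-05,
        1.13906583e+00, -8.45784443e-02]), 'qvel': array([-0.00117577, -0.0008127 , -0.00101204,  0.00179972,  0.00138343,
       -0.00012717]), 'effort': array([-3.47350679e-04, -4.97325361e+01, -2.85256165e+01,  6.99320482e-02,
        2.56769301e-02, -7.13048053e-05]), 'position': array([ 211.98694819, -507.11844726,  218.08037784]), 'ee_rot': array([ 0.91358391,  1.37181799, -0.91239505]), 'ft_force': array([-0.72581405,  0.39598202,  0.17366767]), 'ft_torque': array([ 0.04683479,  0.00210928, -0.03368912]), 'grip_width': 92.69136543200388}
scene {'vertical_fov': 49.3098863946263, 'cx': 316.30718316698596, 'cy': 198.85901509451537, 'world_from_camera': array([[-5.91551261e-01,  5.08847100e-01, -6.25413251e-01,
         1.46407901e+03],
       [ 8.06259055e-01,  3.69805480e-01, -4.61725289e-01,
         7.54608222e+02],
       [-3.66632677e-03, -7.77379274e-01, -6.29021481e-01,
         1.07186225e+03],
       [ 0.00000000e+00,  0.00000000e+00,  0.00000000e+00,
         1.000000
[... 209 characters left out ...]

       [-9.99989872e-01,  2.99484589e-03, -3.35944569e-03,
         5.02717013e+01],
       [ 2.70009524e-03, -1.97966130e-01, -9.80205142e-01,
         1.63116565e+03],
       [ 0.00000000e+00,  0.00000000e+00,  0.00000000e+00,
         1.00000000e+00]])}
{'vertical_fov': 66.83730694685896, 'cx': 321.7318932610799, 'cy': 197.58447829623347, 'T_tool_cam': array([[ 1.12920828e-03, -2.70340591e-01,  9.62764088e-01,
        -1.66435018e+02],
       [ 7.93313038e-05, -9.62764675e-01, -2.70340848e-01,
         7.57192192e+01],
       [ 9.99999359e-01,  3.81648456e-04, -1.06571537e-03,
        -7.50959367e-01],
       [ 0.00000000e+00,  0.00000000e+00,  0.00000000e+00,
         1.00000000e+00]])}
```

View pics/scene0.png

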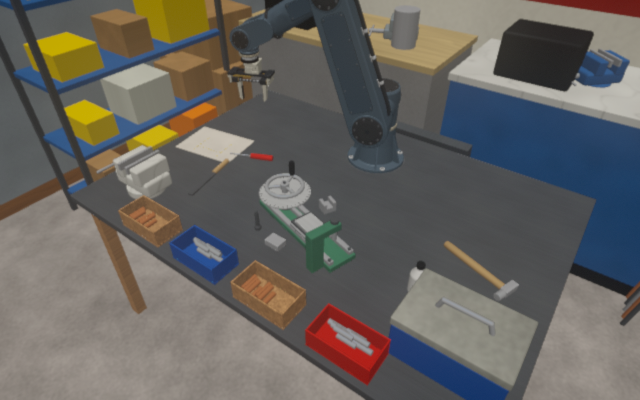

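View pics/top0.png

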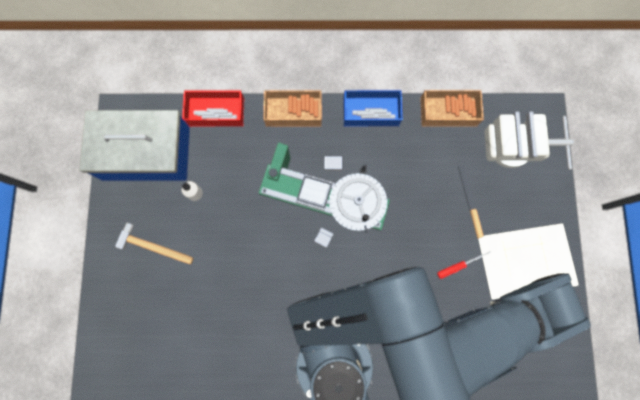

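```bash
python3 - <<'E'
import cv2
a=cv2.imread('pics/top0.png')
c=a[120:270,200:400]
cv2.imwrite('pics/top0c.png',cv2.resize(c,None,fx=4,fy=4,interpolation=cv2.INTER_CUBIC))
E
```

```text
(no output)
```

View pics/top0c.png

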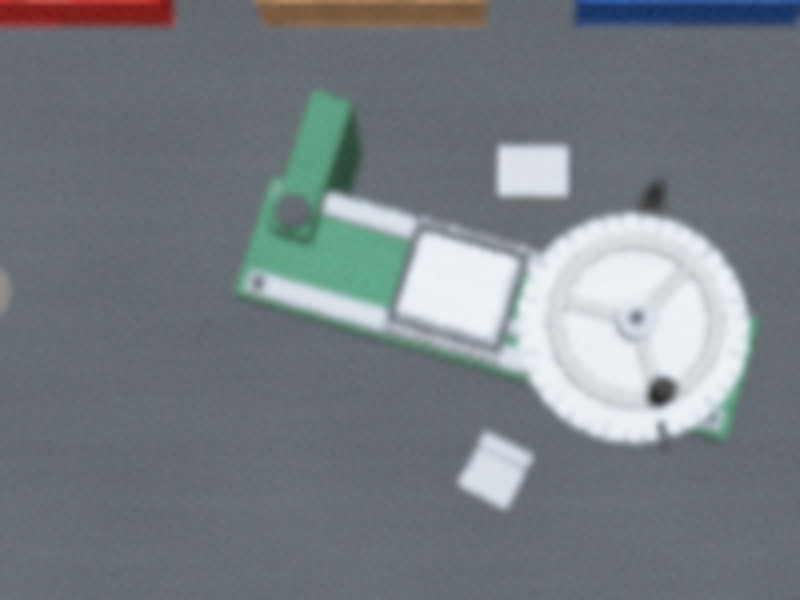

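The top view shows the wheel hub at about (359,199.5), the handle top at (365.5,217.5), the lug at (365.5,228), and the V-block at (324,238). The robot is clear of the wheel. The scene view shows the hub at about (285,187) and the handle top at (292,163).

```bash
cat > h.py <<'E'
import numpy as np
from station import env,get_image,camera_model
from scipy.spatial.transform import Rotation as R
def ray(n,u,v,z,T=None):
    m=camera_model(n); f=200/np.tan(np.radians(m['vertical_fov'])/2)
    W=m['world_from_camera'] if T is None else T
    d=W[:3,:3]@np.array([(u-m['cx'])/f,(v-m['cy'])/f,1]); o=W[:3,3]
    return o+d*(z-o[2])/d[2]
def proj(n,p,T=None):
    m=camera_model(n); f=200/np.tan(np.radians(m['vertical_fov'])/2)
    W=m['world_from_camera'] if T is None else T
    q=np.linalg.inv(W)@np.append(p,1); return q[0]/q[2]*f+m['cx'],q[1]/q[2]*f+m['cy']
E
python3 - <<'E'
from h import *
import cv2
for nm,u,v,z in(("shaft",635,317,147),("handle",662,389,192),("lug",662,434,111),("vb",497,468,40),("punchtop",655,187,85),("offcut",534,172,25),("platec",460,287,61)):
    print(nm,ray("top",200+u/4-.4,120+v/4-.4,z).round(1))
a=cv2.imread('pics/scene0.png')
cv2.imwrite('pics/s0c.png',cv2.resize(a[140:290,230:380],None,fx=4,fy=4,interpolation=cv2.INTER_CUBIC))
print(R.from_rotvec(env.state()['ee_rot']).as_matrix().round(3))
E
```

```text
shaft [527.1 -75.1 147. ]
handle [462.7 -90.9 192. ]
lug [438.3 -98.  111. ]
vb [419.   33.7  40. ]
punchtop [649.3 -99.3  85. ]
offcut [678.6   0.   25. ]
platec [569.3  64.3  61. ]
[[-0.     0.923  0.386]
 [ 0.001  0.386 -0.923]
 [-1.     0.    -0.001]]
```

View pics/s0c.png

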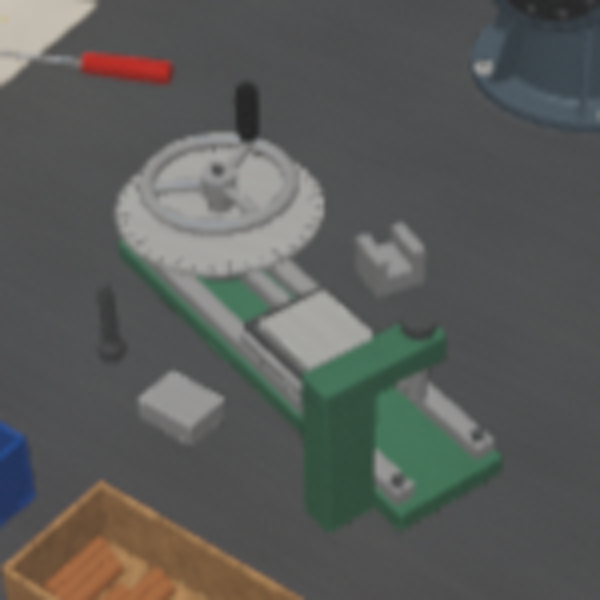

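```bash
python3 - <<'E'
from h import *
print(ray("scene",230+218/4-.4,140+169/4-.4,147), ray("scene",230+247/4-.4,140+87/4-.4,192))
print(R.from_euler('z',0).as_matrix()[0])
E
python3 -m inch '[{"gripper":0},{"gripper":0}]' 10
```

```text
[534.35347364 -73.42581156 147.        ] [469.21549189 -90.56301058 192.        ]
[1. 0. 0.]$[0]: bad value
```

```bash
python3 -m inch '[{"dx":0,"dy":0,"dz":0,"turn":0,"gripper":0},{"dx":0,"dy":0,"dz":0,"turn":0,"gripper":0}]' 10
```

```text
t: 0.27
position: [212.0, -507.3, 218.4]
ee_rot: [0.913, 1.371, -0.913]
ft_force: [0.9, -0.0, 0.6]
grip_width: 83.6
```

```bash
python3 -m inch '[{"dx":-0.04,"dy":0,"dz":0,"turn":0.063,"gripper":0},{"dx":-0.04,"dy":0,"dz":0,"turn":0.063,"gripper":0},{"dx":-0.04,"dy":0,"dz":0,"turn":0.063,"gripper":0},{"dx":-0.04,"dy":0,"dz":0,"turn":0.063,"gripper":0},{"dx":0,"dy":0,"dz":0,"turn":0,"gripper":0},{"dx":0,"dy":0,"dz":0,"turn":0,"gripper":0}]' 10; python3 -c "
from h import *
print(R.from_rotvec(env.state()['ee_rot']).as_matrix().round(3))"
```

```text
t: 0.77
position: [212.1, -507.6, 299.0]
ee_rot: [1.207, 1.209, -1.208]
ft_force: [-0.1, -0.2, -1.0]
grip_width: 44.4
[[ 0.     1.     0.002]
 [-0.001  0.002 -1.   ]
 [-1.     0.     0.001]]
```

```bash
python3 -m inch '[{"dx":0,"dy":0.042,"dz":-0.057,"turn":0,"gripper":0},{"dx":0,"dy":0.042,"dz":-0.057,"turn":0,"gripper":0},{"dx":0,"dy":0.042,"dz":-0.057,"turn":0,"gripper":0},{"dx":0,"dy":0.042,"dz":-0.057,"turn":0,"gripper":0},{"dx":0,"dy":0.042,"dz":-0.057,"turn":0,"gripper":0},{"dx":0,"dy":0.042,"dz":-0.057,"turn":0,"gripper":0},{"dx":0,"dy":0.042,"dz":-0.057,"turn":0,"gripper":0},{"dx":0,"dy":0.042,"dz":-0.057,"turn":0,"gripper":0},{"dx":0,"dy":0.042,"dz":-0.057,"turn":0,"gripper":0},{"dx":0,"dy":0.042,"dz":-0.057,"turn":0,"gripper":0},{"dx":0,"dy":0.03,"dz":-0.04,"turn":0,"gripper":0},{"dx":0,"dy":0,"dz":0,"turn":0,"gripper":0}]' 10; python3 - <<'E'
from h import *
import cv2
s=env.state(); print(s['position'],s['joint_pos'])
np.savez('w1.npz',p=s['position'],r=s['ee_rot'])
cv2.imwrite('pics/w1.png',get_image('wrist')[:,:,::-1])
E
```

```text
t: 1.77
position: [438.5, -199.2, 297.2]
ee_rot: [1.206, 1.214, -1.205]
ft_force: [0.6, -1.1, -0.2]
grip_width: 0.6
[ 438.4587161  -199.19239442  297.15243595] [-5.23641888e-01  1.49727351e-01  1.71511483e+00  9.19241963e-04
  1.27888546e+00  1.04096622e+00]
```

View pics/w1.png

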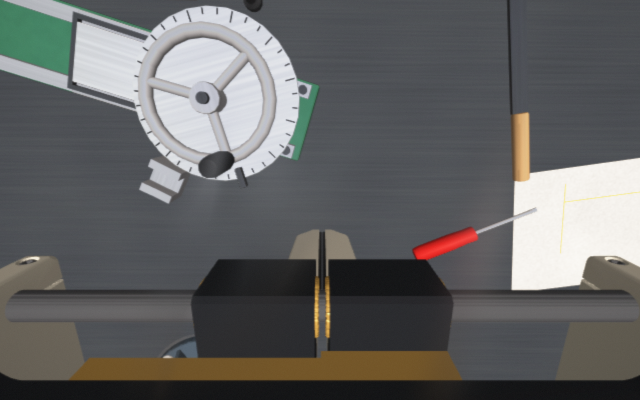

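```bash
python3 - <<'E'
import cv2
a=cv2.imread('pics/w1.png')
cv2.imwrite('pics/w1c.png',cv2.resize(a[50:200,130:310],None,fx=4,fy=4,interpolation=cv2.INTER_CUBIC))
E
```

```text
(no output)
```

View pics/w1c.png

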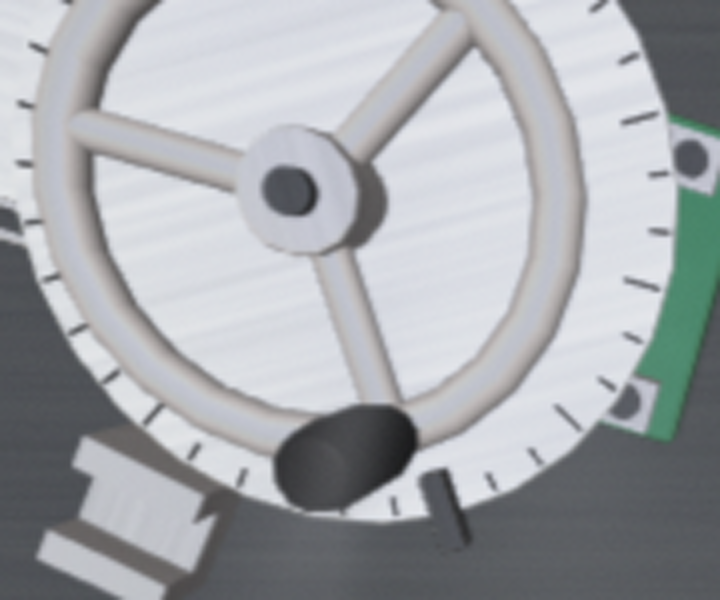

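```bash
cat >> h.py <<'E'
def Tw(p,r):
    T=np.eye(4);T[:3,:3]=R.from_rotvec(r).as_matrix();T[:3,3]=p
    return T@camera_model('wrist')['T_tool_cam']
E
python3 - <<'E'
from h import *
d=np.load('w1.npz');T=Tw(d['p'],d['r'])
for nm,u,v,z in(("shaft",287,190,147),("hubface",298,190,141),("handle",320,475,192),("lug",441,503,111)):
    q=ray("wrist",130+u/4-.4,50+v/4-.4,z,T);print(nm,q.round(1))
    if nm=="shaft":c=q
    e=q-c;print(np.hypot(e[0],e[1]),np.degrees(np.arctan2(e[1],e[0])))
E
```

```text
shaft [527.5 -77.5 147. ]
0.0 0.0
hubface [527.7 -78.  141. ]
0.5684889205080563 -61.60878223192232
handle [464.2 -95.9 192. ]
65.91581933248341 -163.82618777088243
lug [ 441.1 -100.5  111. ]
89.35813037504074 -165.1169221864003
```

```bash
python3 -m inch '[{"dx":0,"dy":0.033,"dz":-0.045,"turn":0,"gripper":0},{"dx":0,"dy":0.033,"dz":-0.045,"turn":0,"gripper":0},{"dx":0,"dy":0.033,"dz":-0.045,"turn":0,"gripper":0},{"dx":0.05,"dy":0,"dz":0,"turn":0,"gripper":0},{"dx":0.05,"dy":0,"dz":0,"turn":0,"gripper":0},{"dx":0.05,"dy":0,"dz":0,"turn":0,"gripper":0},{"dx":0.05,"dy":0,"dz":0,"turn":0,"gripper":0},{"dx":0.05,"dy":0,"dz":0,"turn":0,"gripper":0},{"dx":0.02,"dy":0,"dz":0,"turn":0,"gripper":0},{"dx":0,"dy":0,"dz":0,"turn":0,"gripper":0},{"dx":0,"dy":0,"dz":0,"turn":0,"gripper":0}]' 10; python3 - <<'E'
from h import *
import cv2
s=env.state(); print(s['position'],s['ft_force'])
cv2.imwrite('pics/w2.png',get_image('wrist')[:,:,::-1])
p=s['position'][:2]-np.array([527.5,-76.5]);print(np.hypot(*p),np.degrees(np.arctan2(p[1],p[0])))
E
```

```text
t: 2.73
position: [486.4, -135.5, 163.8]
ee_rot: [1.209, 1.21, -1.21]
ft_force: [0.9, 0.2, -0.4]
grip_width: 0.4
[ 486.41810252 -135.46841897  163.79955834] [ 0.86510504  0.19947433 -0.42339444]
71.86791172852962 -124.86401087763824
```

View pics/w2.png

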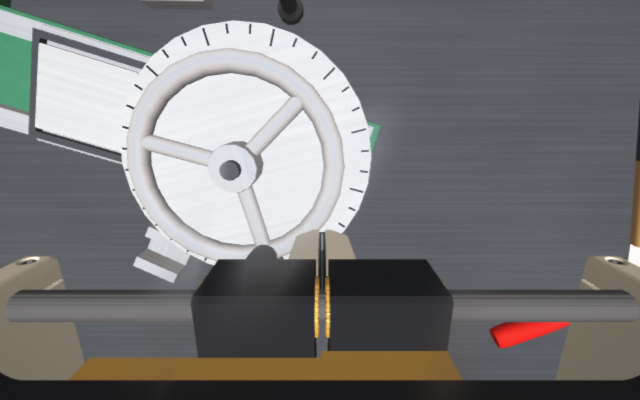

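```bash
cat > plan.py <<'E'
import sys
from h import *
C=np.array([527.5,-76.5])
def plan(angs,r=69,start=None):
    s=env.state();p=(s['position'][:2] if start is None else np.array(start)).copy()
    for a in angs:
        q=C+r*np.array([np.cos(np.radians(a)),np.sin(np.radians(a))])
        d=np.round((q-p)/500,3); p=p+d*500
        print(a,'"dy":%.3f,"dz":%.3f'%(d[0],-d[1]))
    print(p)
def stat():
    s=env.state();p=s['position'][:2]-C
    print('t %.2f z %.1f r %.1f ang %.1f'%(s['t'],s['position'][2],np.hypot(*p),np.degrees(np.arctan2(p[1],p[0]))),s['ft_force'].round(1),s['position'].round(1))
E
python3 -c "
from plan import *
plan([-128,-131,-134,-137,-140,-142,-144,-146,-148,-150,-152,-154])"
```

```text
-128 "dy":-0.004,"dz":-0.009
-131 "dy":-0.005,"dz":-0.005
-134 "dy":-0.006,"dz":-0.005
-137 "dy":-0.005,"dz":-0.005
-140 "dy":-0.005,"dz":-0.005
-142 "dy":-0.003,"dz":-0.004
-144 "dy":-0.002,"dz":-0.004
-146 "dy":-0.003,"dz":-0.004
-148 "dy":-0.003,"dz":-0.004
-150 "dy":-0.002,"dz":-0.004
-152 "dy":-0.003,"dz":-0.004
-154 "dy":-0.002,"dz":-0.005
[ 465.40811328 -106.51256654]
```

```bash
python3 -m inch '[{"dx":0,"dy":-0.004,"dz":-0.009,"turn":0,"gripper":0},{"dx":0,"dy":-0.005,"dz":-0.005,"turn":0,"gripper":0},{"dx":0,"dy":-0.006,"dz":-0.005,"turn":0,"gripper":0},{"dx":0,"dy":-0.005,"dz":-0.005,"turn":0,"gripper":0},{"dx":0,"dy":-0.005,"dz":-0.005,"turn":0,"gripper":0},{"dx":0,"dy":-0.003,"dz":-0.004,"turn":0,"gripper":0},{"dx":0,"dy":-0.002,"dz":-0.004,"turn":0,"gripper":0},{"dx":0,"dy":-0.003,"dz":-0.004,"turn":0,"gripper":0},{"dx":0,"dy":-0.003,"dz":-0.004,"turn":0,"gripper":0},{"dx":0,"dy":-0.002,"dz":-0.004,"turn":0,"gripper":0},{"dx":0,"dy":-0.003,"dz":-0.004,"turn":0,"gripper":0},{"dx":0,"dy":-0.002,"dz":-0.005,"turn":0,"gripper":0}]' 10; python3 -c "
from plan import *
import cv2
stat()
cv2.imwrite('pics/w3.png',get_image('wrist')[:,:,::-1])
stat()
plan(range(-160,-221,-5),start=(465.4,-106.5))"
```

```text
t: 3.78
position: [465.0, -105.9, 163.6]
ee_rot: [1.209, 1.209, -1.209]
ft_force: [0.7, -2.9, 2.3]
grip_width: 0.4
t 3.78 z 163.6 r 69.1 ang -154.8 [ 0.7 -2.9  2.3] [ 465.  -105.9  163.6]
t 3.83 z 163.6 r 69.1 ang -155.3 [ 0.6 -1.9  0.5] [ 464.8 -105.4  163.6]
-160 "dy":-0.005,"dz":-0.013
-165 "dy":-0.004,"dz":-0.011
-170 "dy":-0.003,"dz":-0.012
-175 "dy":-0.001,"dz":-0.012
-180 "dy":-0.001,"dz":-0.012
-185 "dy":0.001,"dz":-0.012
-190 "dy":0.001,"dz":-0.012
-195 "dy":0.003,"dz":-0.012
-200 "dy":0.004,"dz":-0.011
-205 "dy":0.004,"dz":-0.011
-210 "dy":0.006,"dz":-0.011
-215 "dy":0.006,"dz":-0.010
-220 "dy":0.007,"dz":-0.010
[474.4 -32. ]
```

View pics/w3.png

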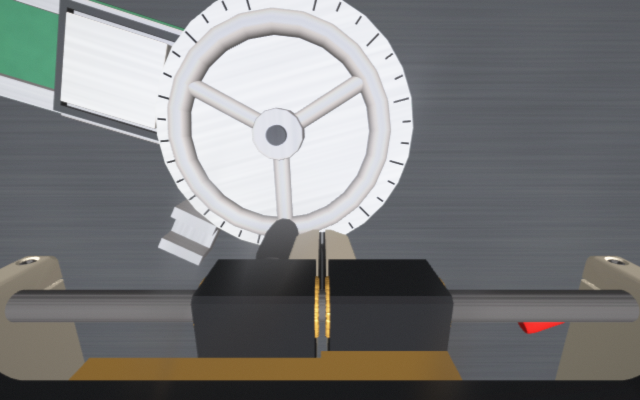

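```bash
python3 -m inch '[{"dx":0,"dy":-0.005,"dz":-0.013,"turn":0,"gripper":0},{"dx":0,"dy":-0.004,"dz":-0.011,"turn":0,"gripper":0},{"dx":0,"dy":-0.003,"dz":-0.012,"turn":0,"gripper":0},{"dx":0,"dy":-0.001,"dz":-0.012,"turn":0,"gripper":0},{"dx":0,"dy":-0.001,"dz":-0.012,"turn":0,"gripper":0},{"dx":0,"dy":0.001,"dz":-0.012,"turn":0,"gripper":0},{"dx":0,"dy":0.001,"dz":-0.012,"turn":0,"gripper":0},{"dx":0,"dy":0.003,"dz":-0.012,"turn":0,"gripper":0},{"dx":0,"dy":0.004,"dz":-0.011,"turn":0,"gripper":0},{"dx":0,"dy":0.004,"dz":-0.011,"turn":0,"gripper":0},{"dx":0,"dy":0.006,"dz":-0.011,"turn":0,"gripper":0},{"dx":0,"dy":0.006,"dz":-0.010,"turn":0,"gripper":0}]' 10; python3 -c "
from plan import *
import cv2
stat()
cv2.imwrite('pics/w4.png',get_image('wrist')[:,:,::-1])
stat()
plan(range(-220,-276,-5),start=(471,-37))"
```

```text
t: 4.83
position: [470.5, -35.6, 163.5]
ee_rot: [1.209, 1.21, -1.21]
ft_force: [-3.5, 0.0, -0.4]
grip_width: 0.4
t 4.83 z 163.5 r 70.1 ang 144.4 [-3.5  0.  -0.4] [470.5 -35.6 163.5]
t 4.88 z 163.5 r 69.8 ang 143.7 [-2.3  0.8 -1.9] [471.2 -35.2 163.5]
-220 "dy":0.007,"dz":-0.010
-225 "dy":0.008,"dz":-0.009
-230 "dy":0.009,"dz":-0.008
-235 "dy":0.010,"dz":-0.007
-240 "dy":0.010,"dz":-0.007
-245 "dy":0.011,"dz":-0.005
-250 "dy":0.011,"dz":-0.005
-255 "dy":0.011,"dz":-0.003
-260 "dy":0.012,"dz":-0.003
-265 "dy":0.012,"dz":-0.001
-270 "dy":0.012,"dz":-0.001
-275 "dy":0.012,"dz":0.001
[533.5  -8. ]
```

View pics/w4.png

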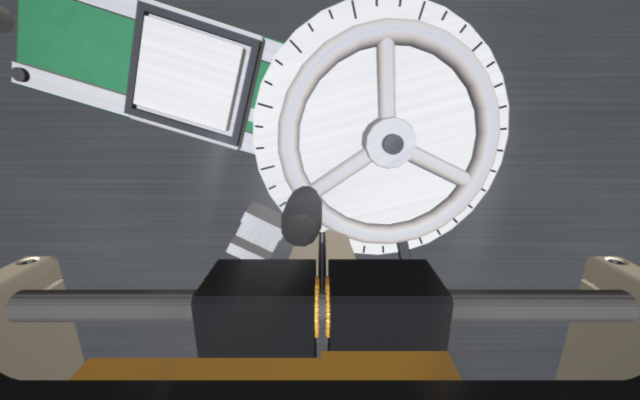

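```bash
python3 -m inch '[{"dx":0,"dy":0.007,"dz":-0.010,"turn":0,"gripper":0},{"dx":0,"dy":0.008,"dz":-0.009,"turn":0,"gripper":0},{"dx":0,"dy":0.009,"dz":-0.008,"turn":0,"gripper":0},{"dx":0,"dy":0.010,"dz":-0.007,"turn":0,"gripper":0},{"dx":0,"dy":0.010,"dz":-0.007,"turn":0,"gripper":0},{"dx":0,"dy":0.011,"dz":-0.005,"turn":0,"gripper":0},{"dx":0,"dy":0.011,"dz":-0.005,"turn":0,"gripper":0},{"dx":0,"dy":0.011,"dz":-0.003,"turn":0,"gripper":0},{"dx":0,"dy":0.012,"dz":-0.003,"turn":0,"gripper":0},{"dx":0,"dy":0.012,"dz":-0.001,"turn":0,"gripper":0},{"dx":0,"dy":0.012,"dz":-0.001,"turn":0,"gripper":0},{"dx":0,"dy":0.012,"dz":0.001,"turn":0,"gripper":0}]' 10; python3 -c "
from plan import *
import cv2
stat()
cv2.imwrite('pics/w5.png',get_image('wrist')[:,:,::-1])
stat()
plan(range(-280,-336,-5),start=(533.5,-8))"
```

```text
t: 5.88
position: [533.7, -7.4, 163.6]
ee_rot: [1.209, 1.209, -1.209]
ft_force: [-3.2, 0.6, -0.2]
grip_width: 0.6
t 5.88 z 163.6 r 69.3 ang 84.9 [-3.2  0.6 -0.2] [533.7  -7.4 163.6]
t 5.93 z 163.8 r 69.2 ang 83.9 [-0.2 -0.9  0. ] [534.9  -7.6 163.8]
-280 "dy":0.012,"dz":0.001
-285 "dy":0.012,"dz":0.003
-290 "dy":0.011,"dz":0.003
-295 "dy":0.011,"dz":0.005
-300 "dy":0.011,"dz":0.005
-305 "dy":0.010,"dz":0.007
-310 "dy":0.010,"dz":0.007
-315 "dy":0.009,"dz":0.008
-320 "dy":0.008,"dz":0.009
-325 "dy":0.007,"dz":0.010
-330 "dy":0.007,"dz":0.010
-335 "dy":0.005,"dz":0.011
[590.  -47.5]
```

View pics/w5.png

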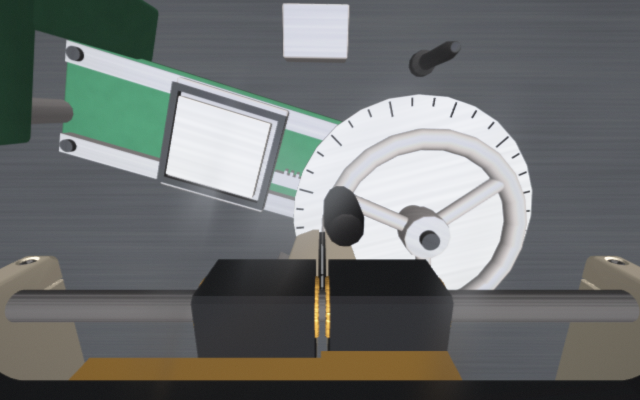

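```bash
python3 -m inch '[{"dx":0,"dy":0.012,"dz":0.001,"turn":0,"gripper":0},{"dx":0,"dy":0.012,"dz":0.003,"turn":0,"gripper":0},{"dx":0,"dy":0.011,"dz":0.003,"turn":0,"gripper":0},{"dx":0,"dy":0.011,"dz":0.005,"turn":0,"gripper":0},{"dx":0,"dy":0.011,"dz":0.005,"turn":0,"gripper":0},{"dx":0,"dy":0.010,"dz":0.007,"turn":0,"gripper":0},{"dx":0,"dy":0.010,"dz":0.007,"turn":0,"gripper":0},{"dx":0,"dy":0.009,"dz":0.008,"turn":0,"gripper":0},{"dx":0,"dy":0.008,"dz":0.009,"turn":0,"gripper":0},{"dx":0,"dy":0.007,"dz":0.010,"turn":0,"gripper":0},{"dx":0,"dy":0.007,"dz":0.010,"turn":0,"gripper":0},{"dx":0,"dy":0.005,"dz":0.011,"turn":0,"gripper":0}]' 10; python3 -c "
from plan import *
import cv2
stat()
cv2.imwrite('pics/w6.png',get_image('wrist')[:,:,::-1])
stat()
plan(range(-340,-396,-5),start=(590,-47.5))"
```

```text
t: 6.93
position: [590.1, -47.5, 163.7]
ee_rot: [1.21, 1.209, -1.209]
ft_force: [0.2, 4.3, -1.1]
grip_width: 0.6
t 6.93 z 163.7 r 69.0 ang 24.9 [ 0.2  4.3 -1.1] [590.1 -47.5 163.7]
t 6.98 z 163.6 r 68.7 ang 24.0 [-0.6 -0.8  0.2] [590.3 -48.5 163.6]
-340 "dy":0.005,"dz":0.011
-345 "dy":0.003,"dz":0.011
-350 "dy":0.003,"dz":0.012
-355 "dy":0.001,"dz":0.012
-360 "dy":0.001,"dz":0.012
-365 "dy":-0.001,"dz":0.012
-370 "dy":-0.001,"dz":0.012
-375 "dy":-0.003,"dz":0.012
-380 "dy":-0.003,"dz":0.011
-385 "dy":-0.005,"dz":0.011
-390 "dy":-0.005,"dz":0.011
-395 "dy":-0.007,"dz":0.010
[ 584. -116.]
```

View pics/w6.png

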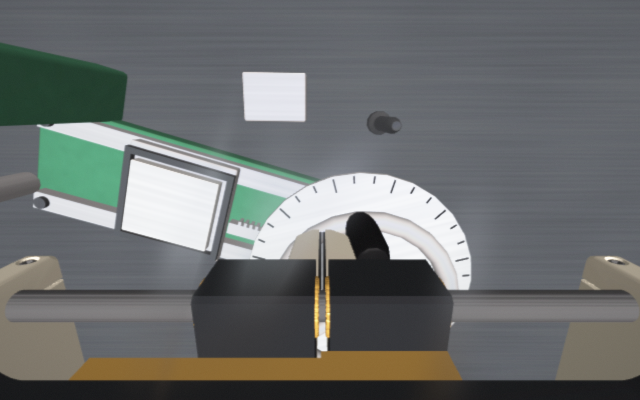

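```bash
python3 -m inch '[{"dx":0,"dy":0.005,"dz":0.011,"turn":0,"gripper":0},{"dx":0,"dy":0.003,"dz":0.011,"turn":0,"gripper":0},{"dx":0,"dy":0.003,"dz":0.012,"turn":0,"gripper":0},{"dx":0,"dy":0.001,"dz":0.012,"turn":0,"gripper":0},{"dx":0,"dy":0.001,"dz":0.012,"turn":0,"gripper":0},{"dx":0,"dy":-0.001,"dz":0.012,"turn":0,"gripper":0},{"dx":0,"dy":-0.001,"dz":0.012,"turn":0,"gripper":0},{"dx":0,"dy":-0.003,"dz":0.012,"turn":0,"gripper":0},{"dx":0,"dy":-0.003,"dz":0.011,"turn":0,"gripper":0},{"dx":0,"dy":-0.005,"dz":0.011,"turn":0,"gripper":0},{"dx":0,"dy":-0.005,"dz":0.011,"turn":0,"gripper":0},{"dx":0,"dy":-0.007,"dz":0.010,"turn":0,"gripper":0}]' 10; python3 -c "
from plan import *
import cv2
stat()
cv2.imwrite('pics/w7.png',get_image('wrist')[:,:,::-1])
stat()
plan(range(-400,-456,-5),start=(584,-116))"
```

```text
t: 7.98
position: [583.6, -116.3, 163.7]
ee_rot: [1.209, 1.208, -1.209]
ft_force: [3.0, 0.9, -2.1]
grip_width: 0.4
t 7.98 z 163.7 r 68.7 ang -35.4 [ 3.   0.9 -2.1] [ 583.6 -116.3  163.7]
t 8.03 z 163.7 r 68.6 ang -36.2 [ 1.2 -1.2  1.2] [ 582.8 -117.   163.7]
-400 "dy":-0.007,"dz":0.010
-405 "dy":-0.008,"dz":0.009
-410 "dy":-0.009,"dz":0.008
-415 "dy":-0.010,"dz":0.007
-420 "dy":-0.010,"dz":0.007
-425 "dy":-0.011,"dz":0.005
-430 "dy":-0.011,"dz":0.005
-435 "dy":-0.011,"dz":0.003
-440 "dy":-0.012,"dz":0.003
-445 "dy":-0.012,"dz":0.001
-450 "dy":-0.012,"dz":0.001
-455 "dy":-0.012,"dz":-0.001
[ 521.5 -145. ]
```

View pics/w7.png

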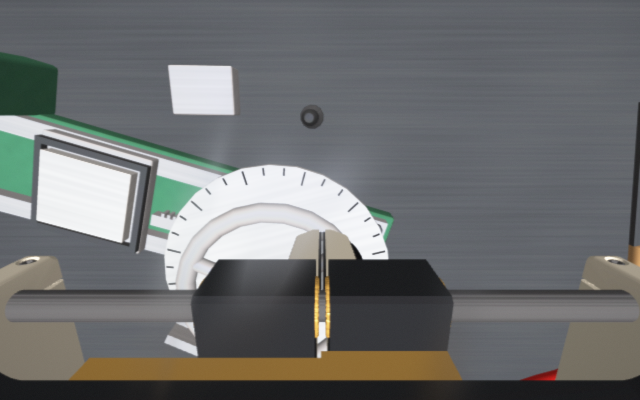

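```bash
python3 -m inch '[{"dx":0,"dy":-0.007,"dz":0.010,"turn":0,"gripper":0},{"dx":0,"dy":-0.008,"dz":0.009,"turn":0,"gripper":0},{"dx":0,"dy":-0.009,"dz":0.008,"turn":0,"gripper":0},{"dx":0,"dy":-0.010,"dz":0.007,"turn":0,"gripper":0},{"dx":0,"dy":-0.010,"dz":0.007,"turn":0,"gripper":0},{"dx":0,"dy":-0.011,"dz":0.005,"turn":0,"gripper":0},{"dx":0,"dy":-0.011,"dz":0.005,"turn":0,"gripper":0},{"dx":0,"dy":-0.011,"dz":0.003,"turn":0,"gripper":0},{"dx":0,"dy":-0.012,"dz":0.003,"turn":0,"gripper":0},{"dx":0,"dy":-0.012,"dz":0.001,"turn":0,"gripper":0},{"dx":0,"dy":-0.012,"dz":0.001,"turn":0,"gripper":0},{"dx":0,"dy":-0.012,"dz":-0.001,"turn":0,"gripper":0}]' 10; python3 -c "
from plan import *
import cv2
stat()
cv2.imwrite('pics/w8.png',get_image('wrist')[:,:,::-1])
cv2.imwrite('pics/s8.png',get_image('scene')[:,:,::-1])
a=cv2.imread('pics/s8.png')
cv2.imwrite('pics/s8.png',cv2.resize(a[140:290,230:380],None,fx=4,fy=4,interpolation=cv2.INTER_CUBIC))
stat()
plan([-460,-465,-470,-475,-480,-484,-488,-491,-494,-496,-498],start=(521.5,-145))"
```

```text
t: 9.03
position: [520.6, -144.5, 163.7]
ee_rot: [1.209, 1.209, -1.209]
ft_force: [3.4, -1.3, 0.3]
grip_width: 0.6
t 9.03 z 163.7 r 68.4 ang -95.8 [ 3.4 -1.3  0.3] [ 520.6 -144.5  163.7]
t 9.13 z 163.4 r 68.2 ang -96.6 [-0.1  0.1  0.2] [ 519.6 -144.3  163.4]
-460 "dy":-0.012,"dz":-0.001
-465 "dy":-0.012,"dz":-0.003
-470 "dy":-0.011,"dz":-0.003
-475 "dy":-0.011,"dz":-0.005
-480 "dy":-0.011,"dz":-0.005
-484 "dy":-0.008,"dz":-0.006
-488 "dy":-0.008,"dz":-0.005
-491 "dy":-0.006,"dz":-0.005
-494 "dy":-0.005,"dz":-0.005
-496 "dy":-0.003,"dz":-0.003
-498 "dy":-0.004,"dz":-0.004
[ 476.  -122.5]
```

View pics/w8.png

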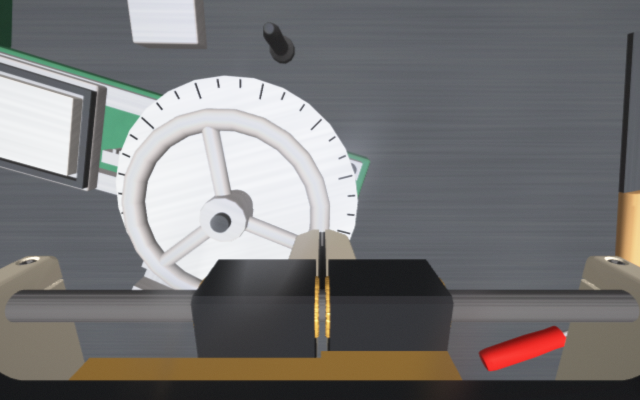

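View pics/s8.png

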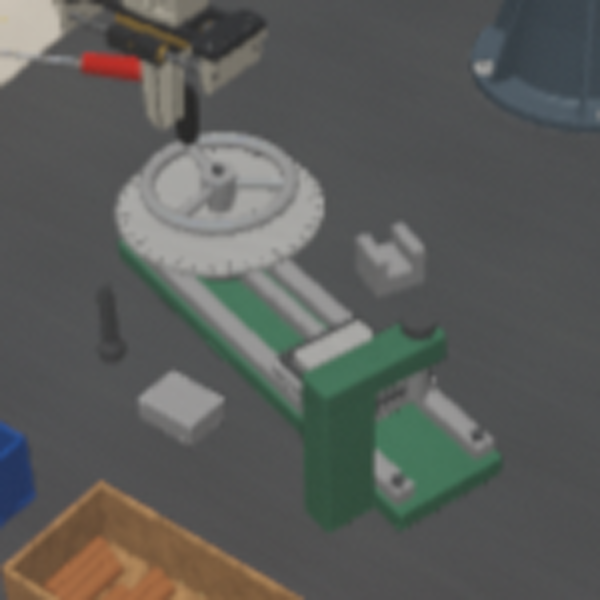

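```bash
python3 -m inch '[{"dx":0,"dy":-0.012,"dz":-0.001,"turn":0,"gripper":0},{"dx":0,"dy":-0.012,"dz":-0.003,"turn":0,"gripper":0},{"dx":0,"dy":-0.011,"dz":-0.003,"turn":0,"gripper":0},{"dx":0,"dy":-0.011,"dz":-0.005,"turn":0,"gripper":0},{"dx":0,"dy":-0.011,"dz":-0.005,"turn":0,"gripper":0},{"dx":0,"dy":-0.008,"dz":-0.006,"turn":0,"gripper":0},{"dx":0,"dy":-0.008,"dz":-0.005,"turn":0,"gripper":0},{"dx":0,"dy":-0.006,"dz":-0.005,"turn":0,"gripper":0},{"dx":0,"dy":-0.005,"dz":-0.005,"turn":0,"gripper":0},{"dx":0,"dy":-0.003,"dz":-0.003,"turn":0,"gripper":0},{"dx":0,"dy":0,"dz":0,"turn":0,"gripper":0}]' 10; python3 -c "
from plan import *
import cv2
stat()
s=env.state();np.savez('w9.npz',p=s['position'],r=s['ee_rot'])
cv2.imwrite('pics/w9.png',get_image('wrist')[:,:,::-1])
a=get_image('top')[:,:,::-1]
cv2.imwrite('pics/t9.png',cv2.resize(a[120:270,200:400],None,fx=4,fy=4,interpolation=cv2.INTER_CUBIC))
stat()"
```

```text
t: 10.05
position: [477.0, -123.5, 163.5]
ee_rot: [1.209, 1.21, -1.21]
ft_force: [0.1, -0.9, 0.5]
grip_width: 0.9
t 10.05 z 163.5 r 69.0 ang -137.0 [ 0.1 -0.9  0.5] [ 477.  -123.5  163.5]
t 10.15 z 163.5 r 68.9 ang -136.8 [-0.1  0.6  0.8] [ 477.3 -123.7  163.5]
```

View pics/w9.png

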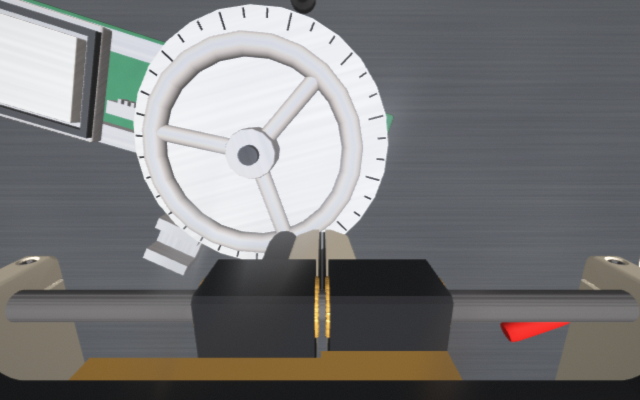

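View pics/t9.png

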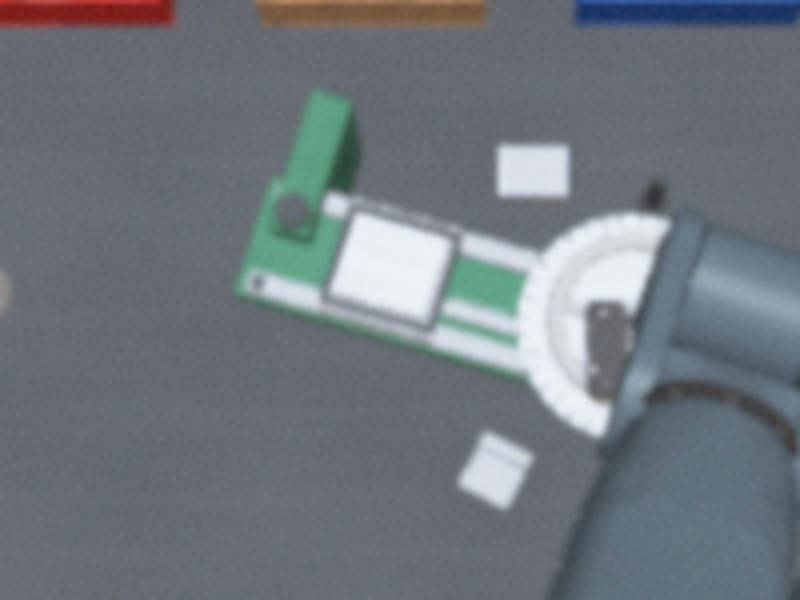

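```bash
python3 - <<'E'
from h import *
for f,c,pts in(('w1.npz',(203-1,97.5),((151,81),(245,56.5))),('w9.npz',(248,155),((163,133),(311,84)))):
    d=np.load(f);T=Tw(d['p'],d['r'])
    h=ray('wrist',*c,147,T);print(h.round(1))
    for p in pts:
        q=ray('wrist',*p,130,T)-h;print(np.hypot(q[0],q[1]),np.degrees(np.arctan2(q[1],q[0])))
d=np.load('w9.npz');T=Tw(d['p'],d['r'])
h=ray('wrist',249,155,147,T)
for u,v in((279,218),(286,228),(270,195)):
    q=ray('wrist',u,v,130,T)-h;print('hs',np.hypot(q[0],q[1]),np.degrees(np.arctan2(q[1],q[0])))
E
```

```text
[527.1 -78.1 147. ]
59.87638336776795 73.90742795535805
57.605673991202465 -45.494718961537664
[527.6 -77.9 147. ]
59.43220250321893 78.47184764389381
56.266456858271255 -42.202526213397995
hs 48.38294072626913 -163.16745397958206
hs 56.92558124341672 -160.8589537398354
hs 30.844868058904837 -164.02731588666387
```

```bash
python3 -m inch '[{"dx":0,"dy":-0.002,"dz":-0.002,"turn":0,"gripper":0},{"dx":0,"dy":-0.002,"dz":-0.002,"turn":0,"gripper":0},{"dx":0,"dy":-0.002,"dz":-0.003,"turn":0,"gripper":0},{"dx":0,"dy":0,"dz":0,"turn":0,"gripper":0},{"dx":0,"dy":0,"dz":0,"turn":0,"gripper":0},{"dx":0,"dy":0.010,"dz":0.020,"turn":0,"gripper":0},{"dx":0,"dy":0.010,"dz":0.030,"turn":0,"gripper":0},{"dx":-0.05,"dy":0,"dz":0.05,"turn":0,"gripper":0},{"dx":-0.05,"dy":0,"dz":0.05,"turn":0,"gripper":0},{"dx":-0.05,"dy":0,"dz":0.05,"turn":0,"gripper":0},{"dx":-0.05,"dy":0,"dz":0.03,"turn":0,"gripper":0},{"dx":-0.05,"dy":0,"dz":0,"turn":0,"gripper":0}]' 10; python3 -m inch '[{"dx":0,"dy":0,"dz":0,"turn":0,"gripper":0},{"dx":0,"dy":0,"dz":0,"turn":0,"gripper":0}]'; python3 -c "
from plan import *
import cv2
stat()
s=env.state();np.savez('w10.npz',p=s['position'],r=s['ee_rot'])
cv2.imwrite('pics/w10.png',get_image('wrist')[:,:,::-1])
"
```

```text
t: 11.15
position: [484.4, -239.2, 289.8]
ee_rot: [1.211, 1.207, -1.211]
ft_force: [0.2, -0.2, -0.1]
grip_width: 0.4
t: 11.32
position: [485.0, -236.9, 289.5]
ee_rot: [1.21, 1.207, -1.209]
ft_force: [-0.0, -0.5, -0.3]
grip_width: 0.6
t 11.32 z 289.5 r 166.0 ang -104.8 [-0.  -0.5 -0.3] [ 485.  -236.9  289.5]
```

View pics/w10.png

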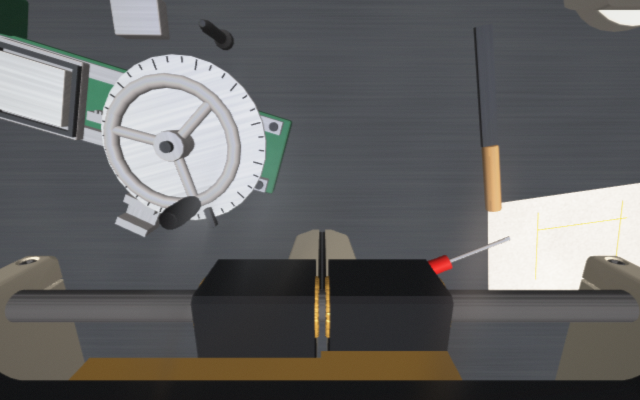

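```bash
python3 - <<'E'
import cv2
a=cv2.imread('pics/w10.png')
cv2.imwrite('pics/w10c.png',cv2.resize(a[40:240,60:300],None,fx=3.3,fy=3,interpolation=cv2.INTER_CUBIC)[:, :])
from h import *
b=get_image('top')[:,:,::-1]
cv2.imwrite('pics/t10.png',cv2.resize(b[120:270,200:400],None,fx=4,fy=4,interpolation=cv2.INTER_CUBIC))
E
```

```text
(no output)
```

View pics/w10c.png

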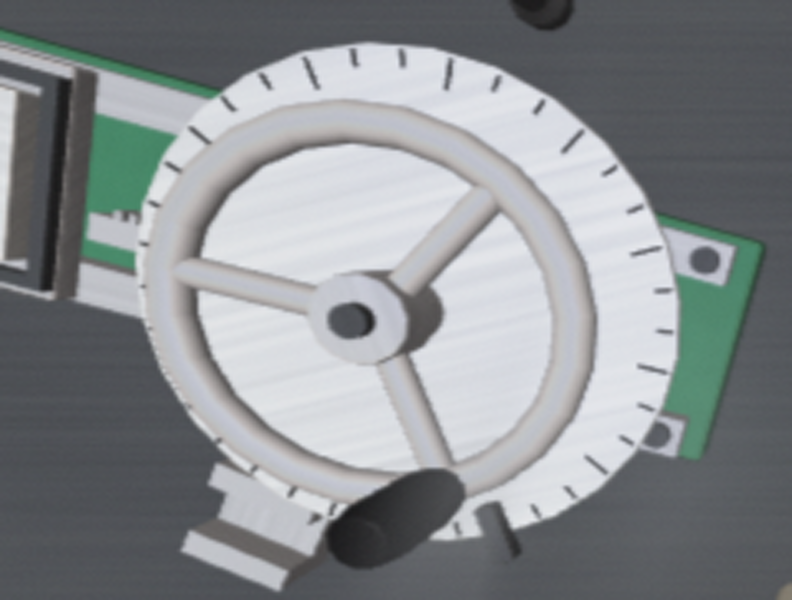

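View pics/t10.png

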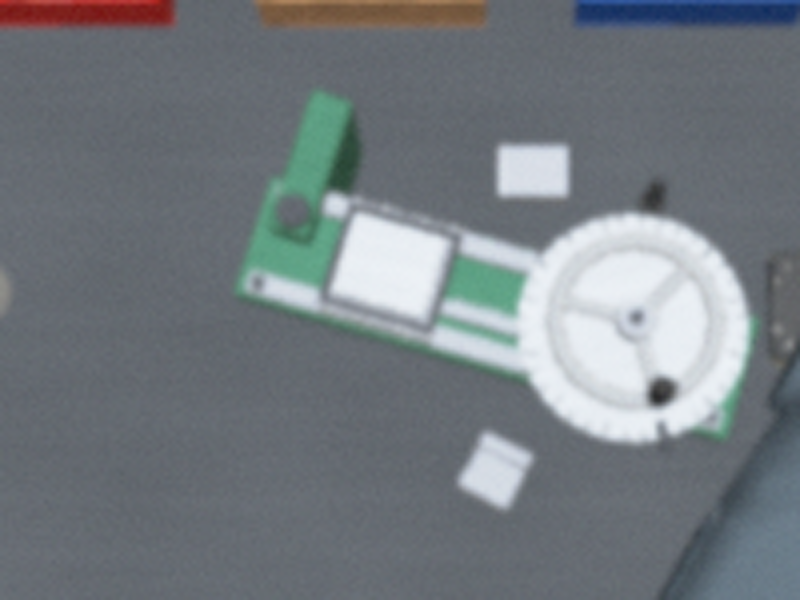

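```bash
python3 - <<'E'
from h import *
d=np.load('w10.npz');T=Tw(d['p'],d['r'])
f=lambda u,v:(60+u/3.3-.35,40+v/3-.33)
h=ray('wrist',*f(350,320),147,T);print(h)
for p in((185,270),(488,195),(425,440)):
    q=ray('wrist',*f(*p),130,T)-h;print(np.hypot(q[0],q[1]),np.degrees(np.arctan2(q[1],q[0])))
q=ray('wrist',*f(357,541),192,T)-h;print('handle',np.hypot(q[0],q[1]),np.degrees(np.arctan2(q[1],q[0])))
q=ray('wrist',*f(489,512),111,T)-h;print('lug',np.hypot(q[0],q[1]),np.degrees(np.arctan2(q[1],q[0])))
a,b=[np.array(env.state()[k]) for k in('ft_force','qvel')];print(a,b)
env.close_job()
E
```

```text
[527.7164844  -78.12666385 147.        ]
60.86492256821962 75.11095840566551
57.241801544886016 -44.71482372244405
46.79538852622852 -167.2408672330684
handle 64.63666845735742 -166.09766795234344
lug 82.53066266201441 -164.95532353517638
[ 0.586589   -1.27270342  0.1692348 ] [ 0.00797708  0.00626834  0.01347792  0.00021103 -0.00040838  0.00386183]
the job is handed in; nothing more can be done
```

I pushed the hand wheel once round clockwise by its handle with the closed fingertips. The wrist read at most about 4.5 N at the end of each move. I then backed off, raised the tool clear and handed the job in at about 11.4 s.

**Handle position:** In the last pictures the handle stands over the index lug again. The wrist camera put the handle at -166.1° against -165.0° for the lug. The spokes were within about 1° of where they started, against the 9° allowed. The top view shows the handle within about 1 pixel of its start in the enlarged crop.

**Rest of the bench:** The plate still lies in the carriage. I saw no change in the V-block, offcut or punch, but I did not re-measure the other loose items one by one.

**Disagreements:**
- The scene camera put the hub about 7 mm further out in x than the top camera did. I used the wrist camera's reading, which agreed with the top camera in x to about 1 mm.
- In the last wrist picture the lug read 83 mm from the axis instead of 92 mm, because I picked a point on its inner end. Its direction still holds.

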